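# Trip-test the bench breaker and set its lever again

## Task

Do the safety test on the workshop bench's earth-leakage breaker, the box with both a lever and a round test button: press the test button, gently, until the lever drops, then lift the lever back up all the way until it catches and stays up by itself. Leave the other switch box (lever, no button) switched on as it is, and do not disturb the things lying on the bench.

Things in the scene. Friction and masses are not known exactly. Their poses are not given: they have to be found in the camera images.
- rcd_unit: earth-leakage breaker on a steel foot 170 x 150 mm. Origin: underside centre of the foot; x to its back. Grey case, face 150 x 150 mm, 75 mm deep; the face looks up and to -x, tilted 0.5 rad from level, its far end the higher; face centre at (-20, 0, 125) mm. The lever is 36 mm to the -y side of the face centre, the button 36 mm to the +y side
- lever_hinge (a point): point on the face where the lever's hinge axis runs (36 mm to the -y side of the face centre). Its x axis points up the slope of the face, y along the hinge, z straight out of the face (all fixed to the case). Two guide ribs stand 6 mm high and 17 mm to either side of it
- lever_tip (a point): centre of the round cross grip at the lever's end, 70 mm from the hinge; grip 14 mm thick and 22 mm long along the hinge axis, on a shank 16 mm wide and 8 mm thick, black plastic. Moves with the lever
- lever (a joint): lever angle, rad. 0: against its upper stop, leaning 0.55 up-slope from the face normal; 1.2: fully down, leaning 0.65 down-slope. A spring pulls it down (3 to 7 N at the grip, more at the click). A hidden catch holds it a little short of the stop, at 0.06 to 0.26 (differs by unit): to latch, push it past that, right to the stop, then let go
- button_top (a point): middle of the outer end of the test button, 13 mm out of the face when not pressed. Its z axis points straight out of the face. Button: black plastic, 24 mm across, in a collar 34 mm across and 3 mm high
- button_cap: the cap of the test button; its origin is on the button's axis at the level of the face when not pressed, z straight out of the face; moves with the button
- test_button (a joint): how far the test button is pushed in, m: 0 out, 0.008 fully in. Sprung, 1.5 N to start and 4 N fully in; the lever is released at about half way. Must not be pushed with more than 35 N
- isolator: the other switch box on its foot (170 x 110 mm), case face 130 x 110 mm at the same slope, with a wide wire bow for a lever and no button. Origin: underside centre of the foot. Not to be operated
- isolator_lever (a joint): angle of the isolator's bow lever, rad; 0 is on (up), grows as it is pulled down. Stays where it is left
- sander: loose orbital sander, 125 mm pad, 140 mm tall; origin at the underside centre of the pad
- glue: loose white glue bottle, 60 mm across, 170 mm tall; origin at its underside centre
- offcut: loose pine offcut 150 x 45 x 22 mm lying on the bench; origin at its underside centre, x along its length
Mind the look-alikes: they are no part of the job. Leave any orange look-alike of the rcd_unit alone.

How it is judged:
By the outcome, as a careful person would: the job done as asked, in the order asked, and still so for the second after the job is handed in, with the robot touching nothing.
It also fails if it takes over 40 s, if anything falls off the work surface, if the arm or the gripper's body presses on something with over 40 N, if the wrist force passes 120 N, or if a joint passes its speed limit or range.

## Robot

A 7-joint arm with a two-finger parallel gripper is mounted at the origin on the work surface. World frame = base frame: x ahead of the robot, y to its left, z up, the work surface at z = 0. Lengths are in m, angles in rad, forces in N, time in s.
With the tool pointing down it reaches from about 0.35 to 0.9 m from the base axis. Payload 8.1 kg.
Tool frame: the origin (TCP) lies at the very end of the fingers, on their centre line; the grasp point (between the pads) lies 19 mm behind it (arm.grasp_offset is the distance from the TCP to the grasp point, in m); z points along the fingers, y is the direction in which the jaws open and shut (so a half turn about z gives the same grasp; the last joint's range is limited). The gripper opens to 92 mm and grips with 3 to 60 N. Pads are 19 mm wide; open, the fingers measure 130 mm over their backs; the gripper's body (75 mm by 190 mm) begins 47 mm behind the grasp point.
Start: joints at [1.136, 0.434, 0.025, 1.573, -0.012, 1.134, -0.075], TCP at [0.204, -0.591, 0.227] pointing down, gripper open.
Joint ranges: [-2.62, 2.62], [-0.44, 2.09], [-1.27, 1.32], [0.08, 2.57], [-1.32, 4.46], [0.12, 2], [-2.74, 2.74]. Speed limits (rad/s): [2.22, 2.22, 3.01, 3.01, 3.14, 3.14, 3.14].

## Interface

Orientations are given as a rotation vector (axis times angle).
In Python, from cell import arm, eyes, workorder gives the robot as it stands.
- The arm moves only by the shell command python3 -m inch 'ROWS' [FORCE]. ROWS is JSON, a list that holds one entry, the list of rows, each a list of 5 numbers: the closure, from 0 (fully open) to 1 (shut), then the shift along the tool's x, y, z in mm, then the turn about the tool's z in degrees. A call has 1 to 12 rows; each row shifts and turns the pose as measured when the row begins, along the tool's axes as they then stand; what a row does not reach is not made up. A row lasts 1/10 s, in which the tool goes at most 50 mm and 8.59 degrees, less where a joint would pass 70% of its speed; a pose out of reach is approached as far as the arm can. A call with a gripper value outside its range is refused whole. The fingers move at their own pace and stop on an object; FORCE is the grip in N (left out, the last holds). Time passes only in rows, so rows that do not move let the fingers close. It gives the time, the measured TCP pose, the force and the opening at its end, in the units of the state.
- arm.observe(): the state, without advancing time (a new reading comes with each control period).
- eyes.get_image(name): name is "side" or "top" or "wrist"; returns a dict with "frame" (384x512x3 uint8, blue, green, red), "intrinsics" (3x3 intrinsics, pixels), "k1" (the pictures are not rectified: a ray, as slopes to the right and down, at radius r is drawn at 1 + k1 r^2 times it, then the intrinsics apply), "rvec" (rotation vector, rad) and "tvec" (3), from world to camera coordinates, as OpenCV has them; the wrist camera has in their place "T_tool_cam" (4x4, takes a point from camera to tool coordinates, whose origin is the TCP and whose axes are the flange's). Camera axes: x right, y down, z forward; pixel columns grow to the right and rows downward; lengths in m; the calibration is good to about 2 mm. A picture is of the moment at which its call begins: read the wrist's pose just before it. There is no depth.
- workorder.sign_off(): hands the job in, once; it reports no verdict.
The state is a dict: "clock": time; "joints": joint angles; "dq": joint speeds; "joint_efforts": joint torques, N m; "position": TCP position; "ee_rot": TCP orientation; "force": force on the tool from outside, world axes, zero at the start; "ft_torque": the same for the moment, N m; "width": opening from 0.0 (shut) to 1.0 (fully open).
Only numpy, scipy, OpenCV 4.12 (cv2) and the standard library are available. Lean on these libraries where they do the work, as an engineer would, in place of code of your own. Each camera call takes 0.05 s, during which the arm holds its last target.

## Working session

There is one attempt and no reset: what is moved stays moved. The work goes in short steps, Python scripts to look and compute and a shell command to move; the robot and the scene stay as the last step left them, time stands still between calls to the robot, and variables do not carry over. Pictures are saved under pics/ and viewed, and the job is handed in when it is done.

```bash
ls; mkdir -p pics; python3 - <<'E'
from cell import arm, eyes, workorder
import cv2,numpy as np
s=arm.observe()
print({k:np.round(v,3) for k,v in s.items()}, arm.grasp_offset)
for n in("side","top","wrist"):
    d=eyes.get_image(n)
    cv2.imwrite(f"pics/{n}0.png",d["frame"])
    print(n,{k:np.round(v,4).tolist() for k,v in d.items() if k!="frame"})
    import pickle; pickle.dump(d,open(f"pics/{n}0.pkl","wb"))
E
```

```text
pics
{'clock': np.float64(0.0), 'joints': array([ 1.136,  0.435,  0.025,  1.574, -0.012,  1.134, -0.075]), 'dq': array([-0.   ,  0.002, -0.001,  0.   ,  0.001,  0.001,  0.001]), 'joint_efforts': array([-0.0000e+00, -6.6785e+01,  9.8500e-01, -3.1446e+01, -6.1000e-02,
        4.3000e-02,  0.0000e+00]), 'position': array([ 0.203, -0.59 ,  0.226]), 'ee_rot': array([-3.097e+00, -5.180e-01,  1.000e-03]), 'force': array([ 0.411, -0.905, -0.218]), 'ft_torque': array([-0.033,  0.031,  0.017]), 'width': np.float64(1.006)} 0.0188
side {'intrinsics': [[452.2157, 0.0, 250.1425], [0.0, 452.2157, 190.1596], [0.0, 0.0, 1.0]], 'k1': -0.1442, 'rvec': [0.4101, -2.7578, 1.1882], 'tvec': [0.5609, 0.2056, 1.1659]}
top {'intrinsics': [[385.7468, 0.0, 264.1566], [0.0, 385.7468, 191.4551], [0.0, 0.0, 1.0]], 'k1': -0.0057, 'rvec': [2.1353, -2.0773, 0.2264], 'tvec': [-0.0288, 0.6113, 1.38]}
wrist {'intrinsics': [[289.2115, 0.0, 254.199], [0.0, 289.2115, 185.903], [0.0, 0.0, 1.0]], 'k1': -0.063, 'T_tool_cam': [[0.0004, -0.9506, -0.3104, 0.0839], [1.0, 0.0003, 0.0005, -0.0007], [-0.0003, -0.3104, 0.9506, -0.1575], [0.0, 0.0, 0.0, 1.0]]}
```

View pics/side0.png

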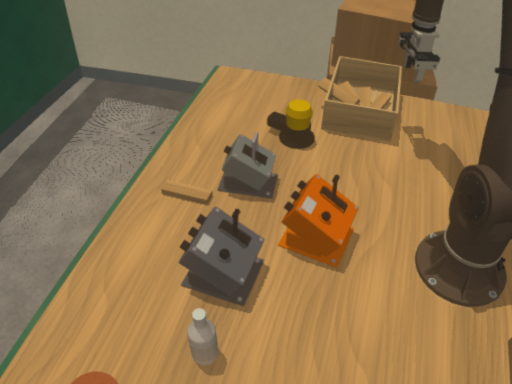

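View pics/top0.png

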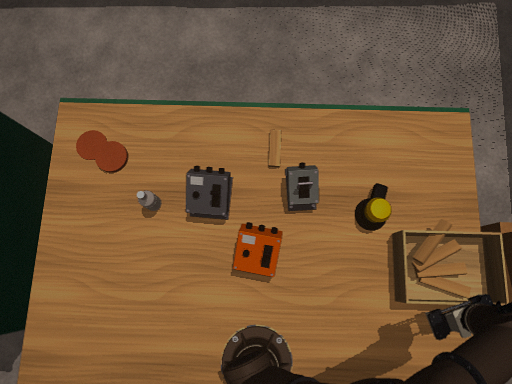

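View pics/wrist0.png

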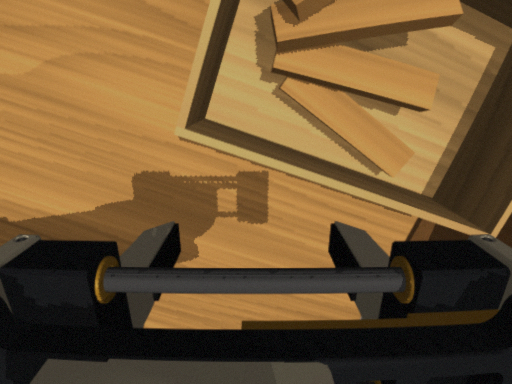

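Candidates, by top-view pixel: dark-grey box with lever and button at (208,193), orange look-alike at (257,250), and light-grey isolator with a bow and no button at (301,188). By the description I choose the dark-grey box. I'll check it in a close crop.

```bash
cat > h.py <<'E'
import cv2,numpy as np
from scipy.spatial.transform import Rotation as R
def camworld(d):
    Rm=cv2.Rodrigues(np.array(d["rvec"],float))[0]; t=np.array(d["tvec"],float).ravel()
    return Rm.T,-Rm.T@t     # cam->world rotation, camera centre
def camwrist(d,s):
    Tt=np.eye(4);Tt[:3,:3]=R.from_rotvec(s["ee_rot"]).as_matrix();Tt[:3,3]=s["position"]
    T=Tt@np.array(d["T_tool_cam"]); return T[:3,:3],T[:3,3]
def dist(d): return np.array([d["k1"],0,0,0,0.])
def ray(d,C,uv):
    p=cv2.undistortPoints(np.array([[uv]],float),np.array(d["intrinsics"]),dist(d))[0,0]
    v=C[0]@np.array([p[0],p[1],1.]); return C[1],v/np.linalg.norm(v)
def plane(d,C,uv,z):
    o,v=ray(d,C,uv); return o+v*(z-o[2])/v[2]
def tri(rays):
    A=0;b=0
    for o,v in rays:
        P=np.eye(3)-np.outer(v,v);A=A+P;b=b+P@o
    x=np.linalg.solve(A,b); return x,[np.linalg.norm((np.eye(3)-np.outer(v,v))@(x-o)) for o,v in rays]
def proj(d,C,X):
    Rw=C[0].T;t=-Rw@C[1]
    return cv2.projectPoints(np.array(X,float).reshape(-1,3),cv2.Rodrigues(Rw)[0],t,np.array(d["intrinsics"]),dist(d))[0][:,0]
E
python3 - <<'E'
import cv2,pickle
for n,(x,y,w,h) in {"top":(170,150,100,75),"side":(165,190,120,120)}.items():
    d=pickle.load(open(f"pics/{n}0.pkl","rb"))
    c=d["frame"][y:y+h,x:x+w]; k=6 if n=="top" else 5
    c=cv2.resize(c,None,fx=k,fy=k,interpolation=cv2.INTER_CUBIC)
    c=cv2.convertScaleAbs(c,alpha=1.6,beta=10)
    cv2.imwrite(f"pics/{n}_crop.png",c)
E
```

```text
(no output)
```

View pics/top_crop.png

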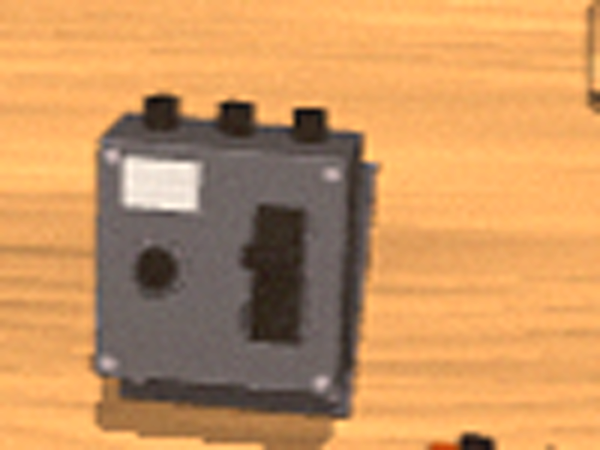

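View pics/side_crop.png

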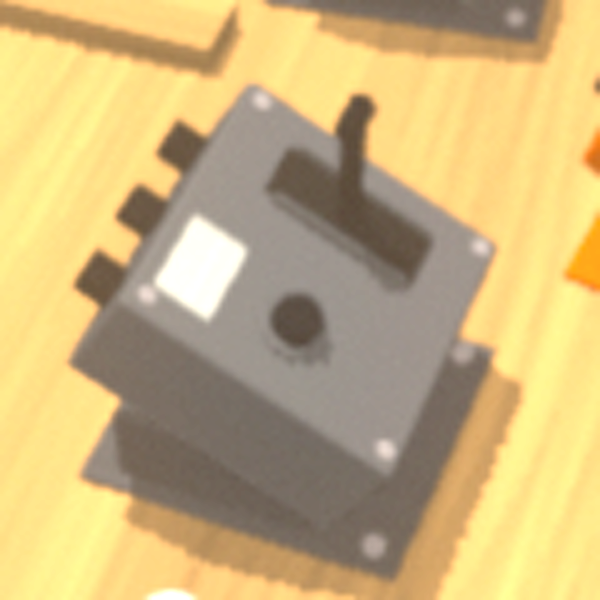

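The crop confirms the choice: dark case, white label, round button at top (196,195) and side (225,254), black lever at side (237,211). I'll triangulate the face screws, button and lever grip.

```bash
cat > m1.py <<'E'
import pickle,numpy as np
from h import *
t=pickle.load(open("pics/top0.pkl","rb"));s=pickle.load(open("pics/side0.pkl","rb"))
Ct,Cs=camworld(t),camworld(s)
T={"HB":(112,155),"HL":(332,174),"LL":(321,383),"LB":(106,363),"btn":(156,269),"grip":(255,257)}
S={"HB":(147,293),"HL":(262,100),"LL":(480,247),"LB":(386,449),"btn":(298,320),"grip":(362,105)}
P={}
for k in T:
    a=np.array(T[k])/6+(170,150)-0.4;b=np.array(S[k])/5+(165,190)-0.4
    x,e=tri([ray(t,Ct,a),ray(s,Cs,b)]);P[k]=x;print(k,np.round(x*1000,1),np.round(np.array(e)*1000,1))
c=np.mean([P[k] for k in("HB","HL","LL","LB")],0)
X=(P["HB"]+P["HL"]-P["LB"]-P["LL"]);X/=np.linalg.norm(X)
Y=(P["HB"]-P["HL"]+P["LB"]-P["LL"]);Y/=np.linalg.norm(Y)
Z=np.cross(X,Y);Z/=np.linalg.norm(Z)
print("centre",c,"tilt",np.arcsin(X[2]),"yaw X",np.arctan2(X[1],X[0]),"yaw Y",np.arctan2(-Y[0],Y[1]),"Z",Z)
yaw=(np.arctan2(X[1],X[0])+np.arctan2(-Y[0],Y[1]))/2
Rw=R.from_euler("z",yaw).as_matrix()@np.array([[np.cos(.5),0,-np.sin(.5)],[0,1,0],[np.sin(.5),0,np.cos(.5)]])
for k in P: print(k,"in face frame",np.round(Rw.T@(P[k]-c)*1000,1))
np.savez("face.npz",c=c,R=Rw,yaw=yaw)
E
python3 m1.py
```

```text
HB [641.4 257.4 158.4] [0.8 0.8]
HL [633.6 127.3 157.2] [1. 1.]
LL [519.4 134.6  94.5] [0.6 0.6]
LB [527.2 265.   96.7] [1. 1.]
btn [579.3 232.  131.7] [0.6 0.6]
grip [570.8 162.5 208. ] [1.7 1.7]
centre [0.58040269 0.19606675 0.12671106] tilt 0.49783265017451966 yaw X -0.06486244947425822 yaw Y -0.06037241027259211 Z [-0.47735305  0.01742227  0.87853886]
HB in face frame [65.3 65.   0.5]
HL in face frame [ 65.  -65.3  -0.8]
LL in face frame [-65.5 -65.2  -0.9]
LB in face frame [-64.7  65.4   1.2]
btn in face frame [-0.5 35.8  6. ]
grip in face frame [ 32.4 -34.1  74.9]
```

```bash
cat > st.py <<'E'
import numpy as np
from h import *
from cell import arm
def show(goal=None):
    s=arm.observe();M=R.from_rotvec(s["ee_rot"]).as_matrix();p=np.array(s["position"])
    print("t",round(float(s["clock"]),2),"p",np.round(p*1000,1),"F",np.round(s["force"],1),"w",round(float(s["width"]),3))
    print("tool x",np.round(M[:,0],3),"y",np.round(M[:,1],3),"z",np.round(M[:,2],3),"j",np.round(s["joints"],2))
    if goal is not None: print("to goal, tool mm",np.round(M.T@(np.array(goal)-p*1000),1))
    return s,M,p
f=np.load("face.npz");Rf,c=f["R"],f["c"]
def face(x,y,z): return c*1000+Rf@np.array([x,y,z],float)
def tip(th): a=0.55-th; return face(70*np.sin(a),-36,70*np.cos(a))
E
python3 - <<'E'
from st import *
import pickle
s,M,p=show()
print("unit x",Rf[:,0],"y",Rf[:,1],"n",Rf[:,2])
print("btn top",face(0,36,13),"hinge",face(0,-36,0))
for th in (0,.1,.26,.6,1.2): print(th,tip(th).round(1))
t=pickle.load(open("pics/top0.pkl","rb"));Ct=camworld(t)
for n,uv,z in [("orange",(257,250),.13),("orange lever",(267,255),.19),("isol R edge L",(287,190),.1),("isol lever",(305,182),.17),("glue cap",(140,194),.17),("glue body",(150,203),.08),("offcut",(275,148),.02),("sander",(376,210),.1)]:
    print(n,plane(t,Ct,uv,z).round(3))
E
```

```text
t 0.15 p [ 203.4 -590.5  226.1] F [-0.1  0.3  0.4] w 0.998
tool x [ 0.945  0.326 -0.   ] y [ 0.326 -0.945 -0.001] z [-0.001  0.001 -1.   ] j [ 1.14  0.44  0.02  1.57 -0.01  1.13 -0.08]
unit x [ 0.87586265 -0.05491606  0.47942554] y [0.06257652 0.99804017 0.        ] n [-0.47848595  0.03000078  0.87758256]
btn top [576.43512921 232.38621009 138.11963213] hinge [578.1499372  160.13730775 126.71105882]
0 [581.6 159.9 196.6]
0.1 [574.7 160.4 196.6]
0.26 [563.6 161.1 195.2]
0.6 [541.6 162.4 186.4]
1.2 [514.4 164.1 155.3]
orange [0.39  0.007 0.13 ]
orange lever [ 0.37  -0.028  0.19 ]
isol R edge L [ 0.612 -0.096  0.1  ]
isol lever [ 0.627 -0.154  0.17 ]
glue cap [0.568 0.418 0.17 ]
glue body [0.554 0.408 0.08 ]
offcut [ 0.8  -0.05  0.02]
sander [ 0.547 -0.419  0.1  ]
```

```bash
python3 -m inch '[[[1,0,0,-40,0],[1,10,-10,-40,0],[1,20,-25,-30,0],[1,30,-33,0,0],[1,30,-33,0,0],[1,30,-33,0,0],[1,30,-33,0,0],[1,30,-33,0,0],[1,30,-33,0,0],[1,30,-33,0,0],[1,30,-33,0,0],[1,30,-33,0,0]]]' 20; python3 -c "
from st import *
show((558,233,320))"
```

```text
clock: 1.35
position: [0.381, -0.1686, 0.338]
ee_rot: [-3.098, -0.5, 0.006]
force: [2.3, -0.8, 0.0]
width: 0.025
t 1.35 p [ 381.  -168.6  338. ] F [ 2.3 -0.8  0. ] w 0.025
tool x [ 0.949  0.315 -0.003] y [ 0.315 -0.949 -0.004] z [-0.004  0.003 -1.   ] j [ 0.6   0.03 -0.31  1.83  0.01  1.29 -0.97]
to goal, tool mm [ 294.4 -325.4   18.3]
```

```bash
python3 -m inch '[[[1,30,-33,2,0],[1,30,-33,2,0],[1,30,-33,2,0],[1,30,-33,2,0],[1,30,-33,2,0],[1,30,-33,0,0],[1,30,-33,0,0],[1,30,-33,0,0],[1,30,-33,0,0],[1,15,-18,0,0]]]'; python3 -m inch '[[[1,0,0,0,-8.5],[1,0,0,0,-8.5],[1,0,0,0,-8.5],[1,0,0,0,-8.5],[1,0,0,0,-8.5],[1,0,0,0,-8.5],[1,0,0,0,-8.5],[1,0,0,0,-6]]]';python3 -c "
from st import *
s,M,p=show((556,233,300)); import math; print(math.degrees(math.atan2(M[1,1],M[0,1])))"
```

```text
clock: 2.35
position: [0.5559, 0.2385, 0.3265]
ee_rot: [-3.1, -0.498, 0.006]
force: [1.9, -1.3, 0.5]
width: 0.005
clock: 3.15
position: [0.5545, 0.2441, 0.3221]
ee_rot: [-2.311, -2.115, 0.012]
force: [-0.3, 0.0, 1.1]
width: 0.006
t 3.15 p [554.5 244.1 322.1] F [-0.3  0.   1.1] w 0.006
tool x [0.088 0.996 0.   ] y [ 0.996 -0.088 -0.011] z [-0.011  0.001 -1.   ] j [ 0.05  0.48 -0.85  1.41  0.35  1.42 -0.89]
to goal, tool mm [-10.9   2.7  22.1]
-5.060758700669257
```

```bash
cat > look.py <<'E'
import sys,pickle,cv2
from cell import arm,eyes
tag=sys.argv[1]
for n in sys.argv[2:]:
    s=arm.observe();d=eyes.get_image(n);pickle.dump((s,d),open(f"pics/{n}_{tag}.pkl","wb"))
    f=d["frame"]
    if n=="side": f=f[150:310,130:370]; f=cv2.resize(f,None,fx=3.3,fy=3.3,interpolation=cv2.INTER_CUBIC)
    f=cv2.convertScaleAbs(f,alpha=1.4,beta=10)
    cv2.imwrite(f"pics/{n}_{tag}.png",f)
E
python3 look.py a wrist side
```

```text
(no output)
```

View pics/wrist_a.png

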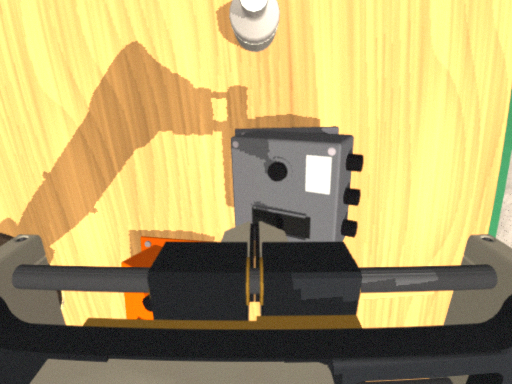

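View pics/side_a.png

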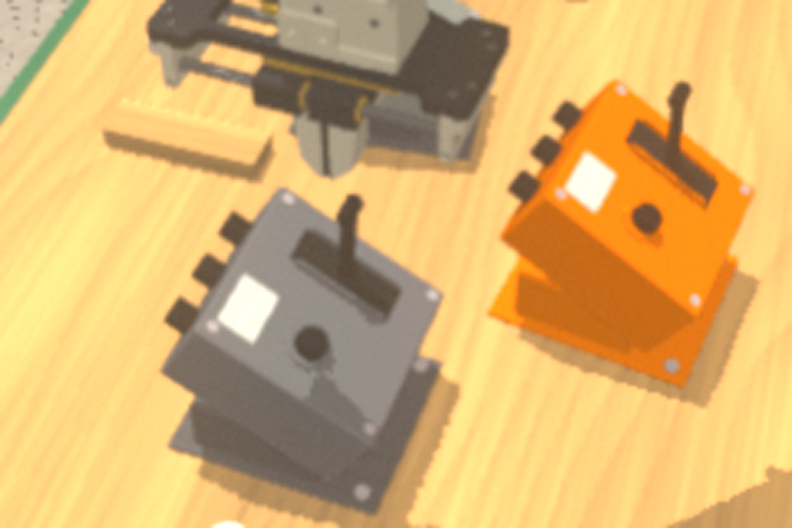

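```bash
python3 - <<'E'
import pickle,cv2
s,d=pickle.load(open("pics/wrist_a.pkl","rb"))
c=cv2.resize(d["frame"][130:330,190:330],None,fx=4,fy=3,interpolation=cv2.INTER_CUBIC)[:600]
cv2.imwrite("pics/wa_crop.png",cv2.convertScaleAbs(c,alpha=2.2,beta=20))
s,d=pickle.load(open("pics/side_a.pkl","rb"))
c=cv2.resize(d["frame"][150:215,190:260],None,fx=9,fy=9,interpolation=cv2.INTER_CUBIC)
cv2.imwrite("pics/sa_crop.png",cv2.convertScaleAbs(c,alpha=1.5,beta=20))
from h import *
C=camworld(d);print(proj(d,C,s["position"]))
s,d=pickle.load(open("pics/wrist_a.pkl","rb"));print(proj(d,camwrist(d,s),[s["position"]]))
from st import *
print(proj(d,camwrist(d,s),[face(0,36,13)/1e3]))
E
```

```text
[[230.39056891 200.29879731]]
[[255.58274581 238.07640771]]
[[275.23242154 172.84520771]]
```

View pics/wa_crop.png

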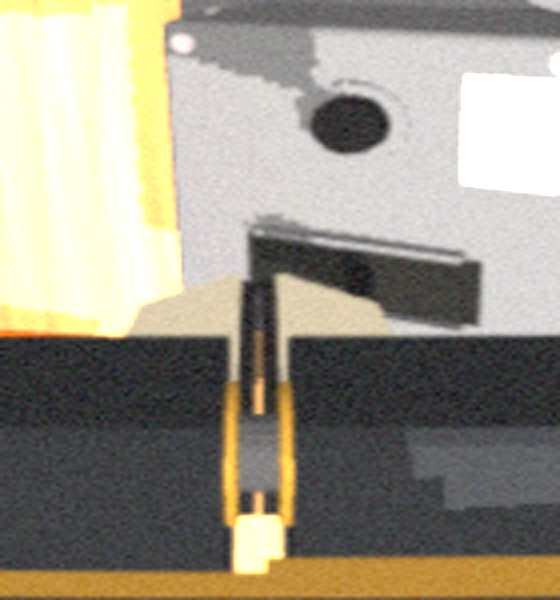

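View pics/sa_crop.png

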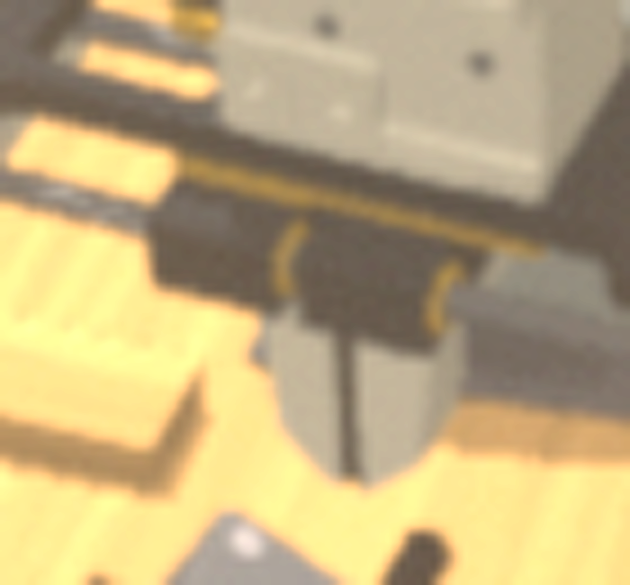

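```bash
python3 -c "
from st import *
s,M,p=show(face(-3,36,28)); print(M.T@(-Rf[:,2]))"
```

```text
t 3.25 p [554.6 244.  322. ] F [0.1 0.1 0.4] w 0.002
tool x [0.093 0.996 0.   ] y [ 0.996 -0.093 -0.012] z [-0.012  0.001 -1.   ] j [ 0.05  0.48 -0.85  1.41  0.35  1.42 -0.89]
to goal, tool mm [ -9.8  15.  172. ]
[0.01423217 0.48943328 0.8719246 ]
```

```bash
python3 -m inch '[[[1,-3,4,40,-1],[1,-3,4,40,0],[1,-3,4,40,0],[1,-1,3,30,0],[1,0,0,10,0],[1,0,0,0,0]]]'; python3 -c "
from st import *
s,M,p=show(face(-3,36,20))"; python3 look.py b side wrist
```

```text
clock: 3.85
position: [0.5682, 0.2331, 0.1578]
ee_rot: [-2.32, -2.106, 0.008]
force: [0.4, -0.4, 1.1]
width: 0.006
t 3.85 p [568.2 233.1 157.8] F [ 0.4 -0.4  1.1] w 0.006
tool x [0.097 0.995 0.002] y [ 0.995 -0.097 -0.009] z [-0.009  0.003 -1.   ] j [ 0.04  0.61 -0.79  1.63  0.46  1.1  -0.97]
to goal, tool mm [-0.1  2.4 15. ]
```

View pics/side_b.png

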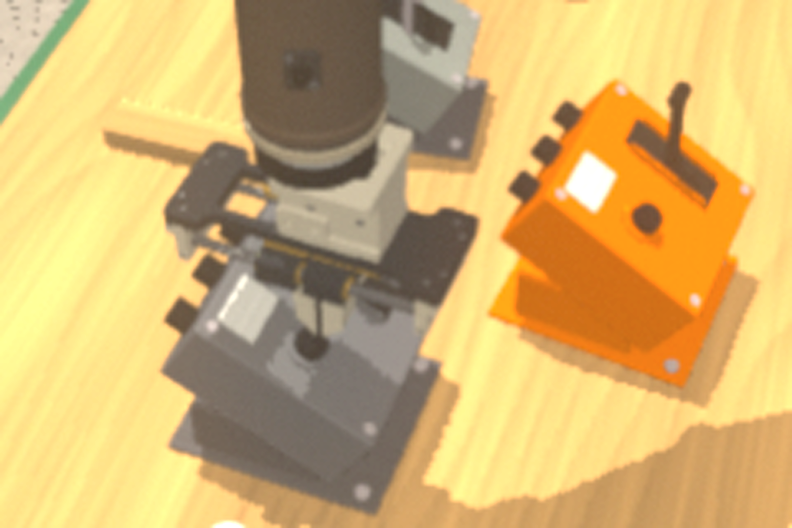

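View pics/wrist_b.png

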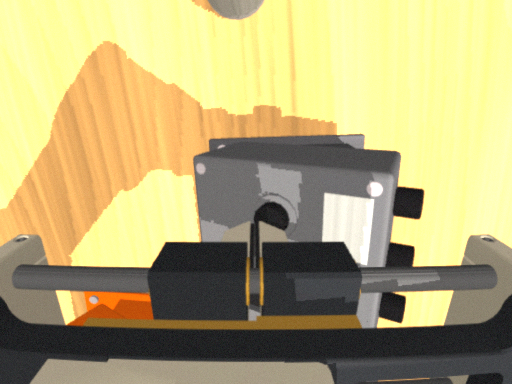

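```bash
python3 -m inch '[[[1,0,2,8,0],[1,0,1,7,0],[1,0,1,3,0],[1,0,0,0,0]]]'; python3 -c "
from st import *
s,M,p=show(face(-3,36,9));print(Rf.T@(p*1000-c*1000))"
```

```text
clock: 4.35
position: [0.5753, 0.2355, 0.1451]
ee_rot: [-2.323, -2.108, -0.008]
force: [0.5, -0.1, -0.1]
width: 0.005
t 4.35 p [575.3 235.5 145.1] F [ 0.5 -0.1 -0.1] w 0.005
tool x [0.097 0.995 0.007] y [ 0.995 -0.097 -0.   ] z [ 0.     0.007 -1.   ] j [ 0.03  0.63 -0.78  1.63  0.48  1.08 -0.98]
to goal, tool mm [-3.1  0.7 11.9]
[ 2.1817591  39.07018435 19.76670904]
```

```bash
python3 -m inch '[[[1,-2,-2,4,0],[1,-2,0,4,0],[1,-1,0,0,0]]]'; python3 -c "
from st import *
s,M,p=show(face(-3,36,9));print(Rf.T@(p*1000-c*1000))"
```

```text
clock: 4.65
position: [0.5727, 0.2308, 0.1369]
ee_rot: [-2.323, -2.108, -0.009]
force: [1.1, 0.4, 0.6]
width: 0.007
t 4.65 p [572.7 230.8 136.9] F [1.1 0.4 0.6] w 0.007
tool x [0.097 0.995 0.008] y [ 0.995 -0.097  0.   ] z [ 0.001  0.008 -1.   ] j [ 0.04  0.63 -0.78  1.65  0.49  1.06 -0.98]
to goal, tool mm [1.9 2.9 3.8]
[-3.79367543 34.19400602 13.69283827]
```

Near contact now, so I'll press along the normal in small steps and watch the force.

```bash
for i in 1; do python3 -m inch '[[[1,1,1,2,0],[1,0,1,2,0]]]'; done; python3 -c "
from st import *
s,M,p=show(face(-3,36,7));print(Rf.T@(p*1000-c*1000))"
```

```text
clock: 4.85
position: [0.5749, 0.231, 0.1331]
ee_rot: [-2.324, -2.108, -0.008]
force: [-0.8, -0.7, 0.5]
width: 0.009
t 4.85 p [574.9 231.  133.1] F [-0.8 -0.7  0.5] w 0.009
tool x [0.097 0.995 0.007] y [ 0.995 -0.097  0.001] z [ 0.001  0.007 -1.   ] j [ 0.04  0.64 -0.77  1.65  0.49  1.05 -0.98]
to goal, tool mm [1.6 1.7 1.7]
[-3.72800212 34.48288552  9.28407087]
```

```bash
python3 -m inch '[[[1,0,0.5,1.5,0]]]'; python3 -c "
from st import *
s,M,p=show(face(-3,36,7));print(Rf.T@(p*1000-c*1000))"
```

```text
clock: 4.95
position: [0.5756, 0.231, 0.1316]
ee_rot: [-2.324, -2.108, -0.009]
force: [0.0, -1.7, 2.8]
width: 0.005
t 4.95 p [575.6 231.  131.6] F [ 0.  -1.7  2.8] w 0.005
tool x [0.097 0.995 0.007] y [ 0.995 -0.097  0.001] z [ 0.001  0.007 -1.   ] j [ 0.03  0.64 -0.77  1.65  0.49  1.05 -0.98]
to goal, tool mm [1.4 0.9 0.2]
[-3.79240973 34.59436564  7.59636217]
```

```bash
python3 -m inch '[[[1,0,0.5,1.5,0],[1,0,0.5,1,0]]]'; python3 -c "
from st import *
s,M,p=show(face(-3,36,7));print(Rf.T@(p*1000-c*1000))"
```

```text
clock: 5.15
position: [0.5769, 0.231, 0.1292]
ee_rot: [-2.324, -2.108, -0.009]
force: [-3.0, -2.7, 7.2]
width: 0.007
t 5.15 p [576.9 231.  129.2] F [-3.  -2.7  7.2] w 0.007
tool x [0.097 0.995 0.007] y [ 0.995 -0.097  0.001] z [ 0.002  0.007 -1.   ] j [ 0.03  0.64 -0.77  1.65  0.5   1.05 -0.99]
to goal, tool mm [ 1.4 -0.4 -2.2]
[-3.75522925 34.60635197  4.88084951]
```

```bash
python3 -m inch '[[[1,0,0.5,1,0]]]'; python3 -c "
from st import *
s,M,p=show(face(-3,36,7));print(Rf.T@(p*1000-c*1000))"; python3 look.py c side wrist top
```

```text
clock: 5.25
position: [0.5771, 0.231, 0.1289]
ee_rot: [-2.324, -2.108, -0.009]
force: [-7.3, -4.3, 17.6]
width: 0.003
t 5.25 p [577.1 231.  128.9] F [-7.3 -4.3 17.6] w 0.003
tool x [0.097 0.995 0.007] y [ 0.995 -0.097  0.001] z [ 0.002  0.006 -1.   ] j [ 0.03  0.64 -0.77  1.65  0.5   1.05 -0.99]
to goal, tool mm [ 1.3 -0.5 -2.5]
[-3.77287745 34.68336591  4.57342645]
```

View pics/side_c.png

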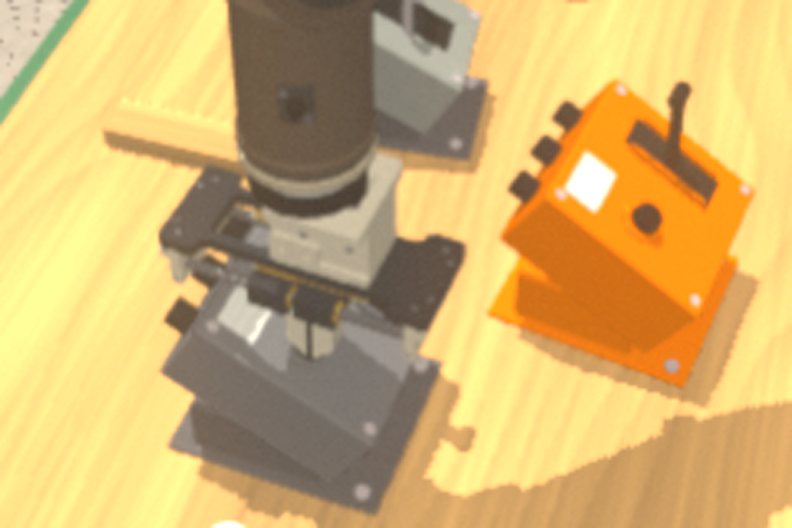

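View pics/wrist_c.png

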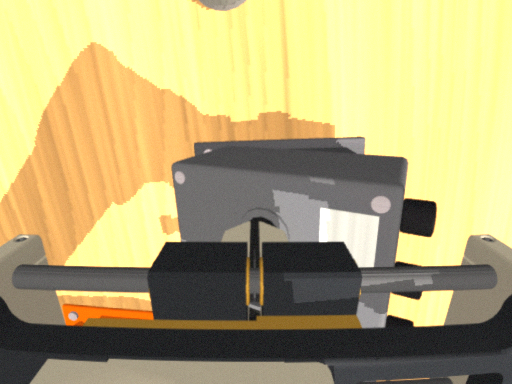

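The button bottomed out: 8 mm of travel, about 19 N against the 35 N limit. I'll back off along the normal and check the lever.

```bash
python3 -m inch '[[[1,0,-3,-6,0],[1,0,-8,-15,0],[1,0,-10,-30,0],[1,10,-10,-40,0],[1,25,0,-40,0],[1,30,0,-20,0]]]';  python3 -c "
from st import *
s,M,p=show()"; python3 look.py d side wrist
```

```text
clock: 6.0
position: [0.5484, 0.2948, 0.2851]
ee_rot: [-2.328, -2.103, 0.002]
force: [0.7, 1.1, 0.1]
width: 0.006
t 6.0 p [548.4 294.8 285.1] F [0.7 1.1 0.1] w 0.006
tool x [0.101 0.995 0.002] y [ 0.995 -0.101 -0.004] z [-0.004  0.003 -1.   ] j [-0.05  0.52 -0.83  1.44  0.38  1.35 -1.  ]
```

View pics/side_d.png

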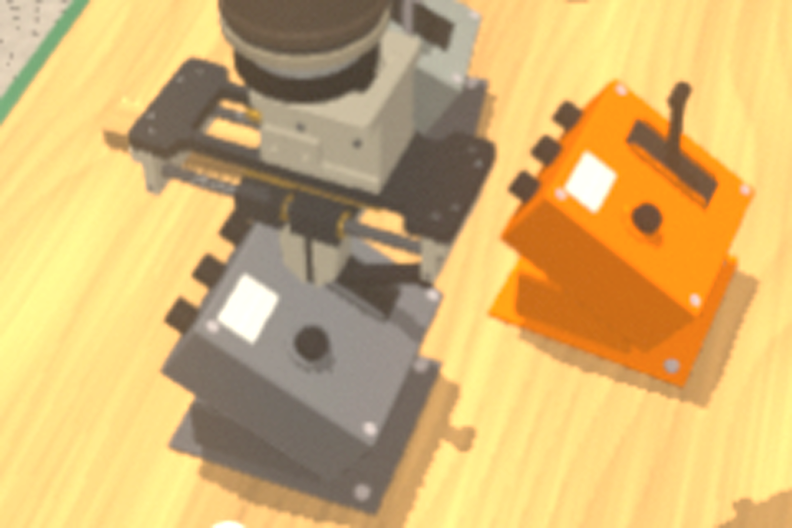

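View pics/wrist_d.png

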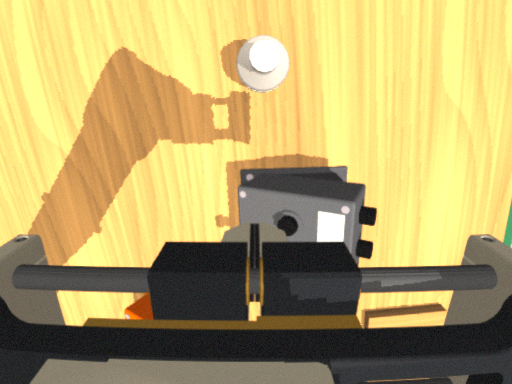

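The lever has dropped: its shank now points down-slope at crop pixels (370–430, 270), and the button is back out. Next I turn the jaws along the hinge axis, half open.

```bash
python3 -m inch '[[[0.5,0,0,-5,-8.5],[0.5,0,0,0,-8.5],[0.5,0,0,0,-8.5],[0.5,0,0,0,-8.5],[0.5,0,0,0,-8.5],[0.5,0,0,0,-8.5],[0.5,0,0,0,-8.5],[0.5,0,0,0,-8.5],[0.5,0,0,0,-8.5],[0.5,0,0,0,-8.5],[0.5,0,0,0,-6]]]';  python3 -c "
from st import *
s,M,p=show((505,164,260)); import math; print(math.degrees(math.atan2(M[1,1],M[0,1])))"
```

```text
clock: 7.2
position: [0.5408, 0.2976, 0.2917]
ee_rot: [-0.084, -3.137, -0.005]
force: [0.3, 0.4, -1.1]
width: 0.5
t 7.2 p [540.8 297.6 291.7] F [ 0.3  0.4 -1.1] w 0.5
tool x [-0.999  0.053  0.004] y [0.053 0.999 0.003] z [-0.004  0.003 -1.   ] j [ 0.11  0.65 -1.2   1.43  0.6   1.46  0.44]
to goal, tool mm [  28.5 -135.4   31.4]
86.93395256190615
```

```bash
python3 -m inch '[[[0.5,7,-34,0,0],[0.5,7,-34,0,0],[0.5,7,-34,0,0],[0.5,7,-32,0,0],[0.5,0,0,0,0]]]';  python3 -c "
from st import *
s,M,p=show(tip(1.2)+[0,0,-19])"; python3 look.py e side wrist top
```

```text
clock: 7.7
position: [0.5014, 0.1597, 0.2888]
ee_rot: [-0.071, -3.132, -0.001]
force: [-0.1, -0.1, -0.4]
width: 0.497
t 7.7 p [501.4 159.7 288.8] F [-0.1 -0.1 -0.4] w 0.497
tool x [-0.999  0.045  0.009] y [0.045 0.999 0.001] z [-0.009  0.001 -1.   ] j [ 0.44  0.49 -1.23  1.65  0.47  1.35  0.67]
to goal, tool mm [-14.1   4.9 152.4]
```

View pics/side_e.png

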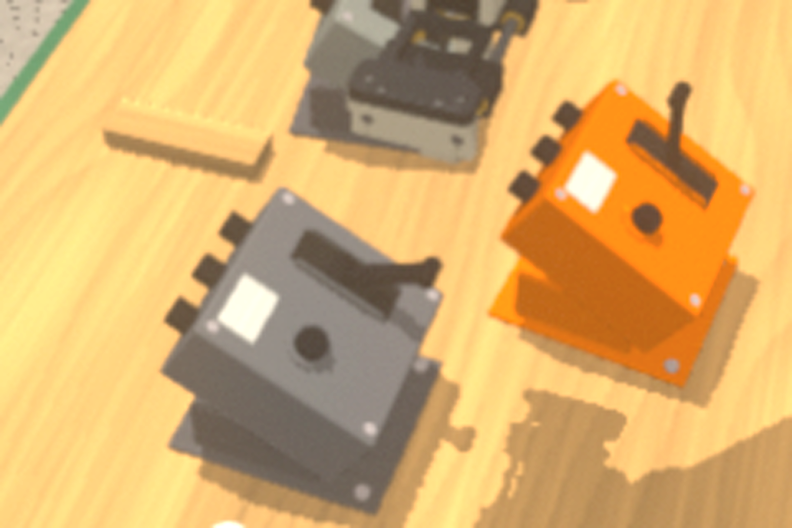

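View pics/wrist_e.png

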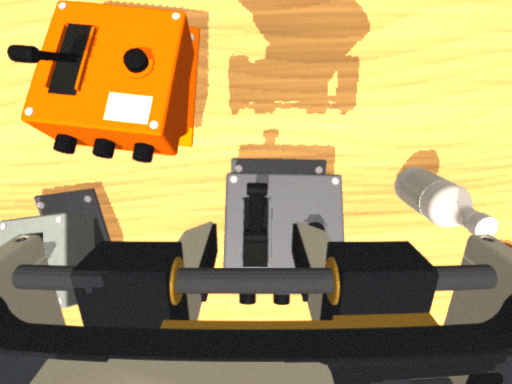

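The lever is fully down, with the grip at side crop (430,268) and wrist (258,188). I'll triangulate it against the model.

```bash
python3 - <<'E'
import pickle
from st import *
s1,a=pickle.load(open("pics/side_e.pkl","rb"));s2,b=pickle.load(open("pics/wrist_e.pkl","rb"))
Ca=camworld(a);Cb=camwrist(b,s2)
x,e=tri([ray(a,Ca,(130+430/3.3,150+268/3.3)),ray(b,Cb,(258,189))]);print(x*1e3,np.array(e)*1e3,tip(1.2))
print(proj(a,Ca,tip(1.2)/1e3),proj(b,Cb,tip(1.2)/1e3),(130+430/3.3,150+268/3.3))
show(tip(1.2)+[0,0,-19])
c=b["frame"][160:260,200:340];c=cv2.resize(c,None,fx=5,fy=5,interpolation=cv2.INTER_CUBIC);cv2.imwrite("pics/we.png",cv2.convertScaleAbs(c,alpha=2,beta=20))
E
```

```text
[512.16705643 165.82380593 159.67734506] [0.07301259 0.07301259] [514.38168179 164.13553899 155.30517969]
[[259.51952113 231.70994852]] [[256.44308668 189.68787459]] (260.3030303030303, 231.21212121212122)
t 7.85 p [501.8 164.8 289.6] F [-0.1  1.  -0.6] w 0.502
tool x [-0.999  0.04   0.008] y [0.04  0.999 0.005] z [-0.008  0.005 -1.   ] j [ 0.43  0.49 -1.23  1.64  0.47  1.35  0.66]
to goal, tool mm [-13.8  -0.9 153.2]
```

View pics/we.png

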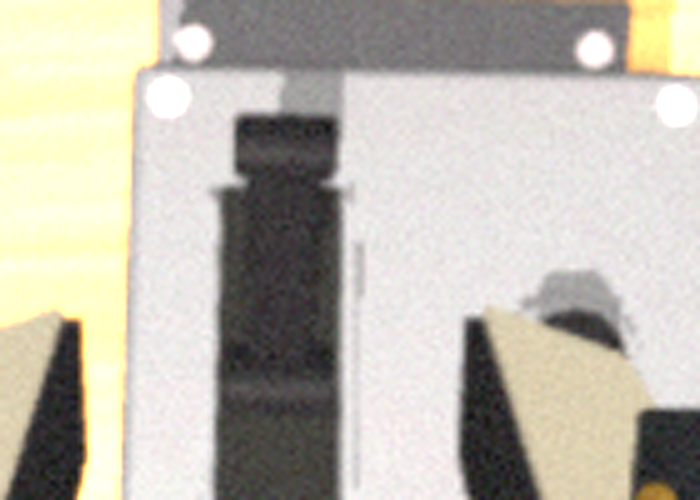

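```bash
python3 -m inch '[[[0.5,-4,0,40,0],[0.5,-4,0,40,0],[0.5,-3,0,40,0],[0.5,-2,0,25,0],[0.5,0,0,6,0],[0.5,0,0,0,0]]]';  python3 -c "
from st import *
s,M,p=show(tip(1.2)+[0,0,-19])"; python3 look.py f wrist
```

```text
clock: 8.45
position: [0.5144, 0.1764, 0.1355]
ee_rot: [-0.045, -3.136, -0.019]
force: [1.6, -4.8, -1.0]
width: 0.501
t 8.45 p [514.4 176.4 135.5] F [ 1.6 -4.8 -1. ] w 0.501
tool x [-1.     0.029  0.005] y [0.029 1.    0.012] z [-0.005  0.012 -1.   ] j [ 0.32  0.65 -1.1   1.82  0.65  1.08  0.52]
to goal, tool mm [ -0.3 -12.3  -1. ]
```

View pics/wrist_f.png

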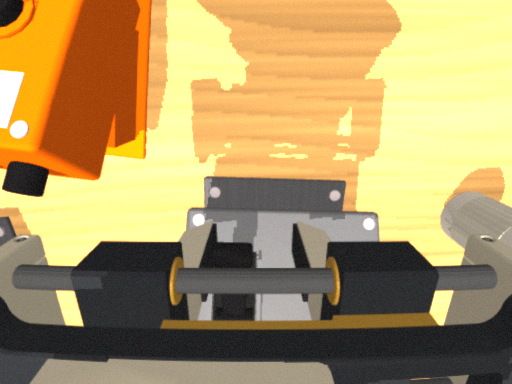

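It drifted 12 mm in +y, and one finger just touches the grip end (4.8 N). I'll centre it, then close.

```bash
python3 -m inch '[[[0.5,0,-7,0,0],[0.5,0,-6,0,0],[0.5,0,0,0,0]]]';  python3 -c "
from st import *
s,M,p=show(tip(1.2)+[0,0,-19])"
```

```text
clock: 8.8
position: [0.5157, 0.1643, 0.1395]
ee_rot: [0.045, 3.141, 0.022]
force: [0.6, 0.4, 0.5]
width: 0.499
t 8.8 p [515.7 164.3 139.5] F [0.6 0.4 0.5] w 0.499
tool x [-1.     0.028 -0.   ] y [0.028 0.999 0.014] z [ 0.001  0.014 -1.   ] j [ 0.35  0.64 -1.11  1.83  0.64  1.07  0.54]
to goal, tool mm [ 1.3 -0.3  3.2]
```

```bash
python3 -m inch '[[[0.7,1,0,3,0],[0.85,0,0,0,0],[1,0,0,0,0],[1,0,0,0,0],[1,0,0,0,0]]]' 40;  python3 -c "
from st import *
s,M,p=show(tip(1.2)+[0,0,-19])"; python3 look.py g wrist side
```

```text
clock: 9.3
position: [0.5154, 0.1642, 0.138]
ee_rot: [0.047, 3.138, 0.023]
force: [0.3, -0.9, -0.7]
width: 0.234
t 9.3 p [515.4 164.2 138. ] F [ 0.3 -0.9 -0.7] w 0.234
tool x [-1.     0.03  -0.003] y [0.03  0.999 0.015] z [ 0.003  0.015 -1.   ] j [ 0.35  0.64 -1.1   1.83  0.65  1.07  0.54]
to goal, tool mm [ 1.  -0.1  1.7]
```

View pics/wrist_g.png

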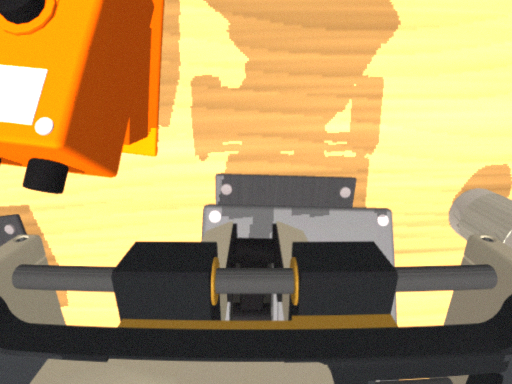

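View pics/side_g.png

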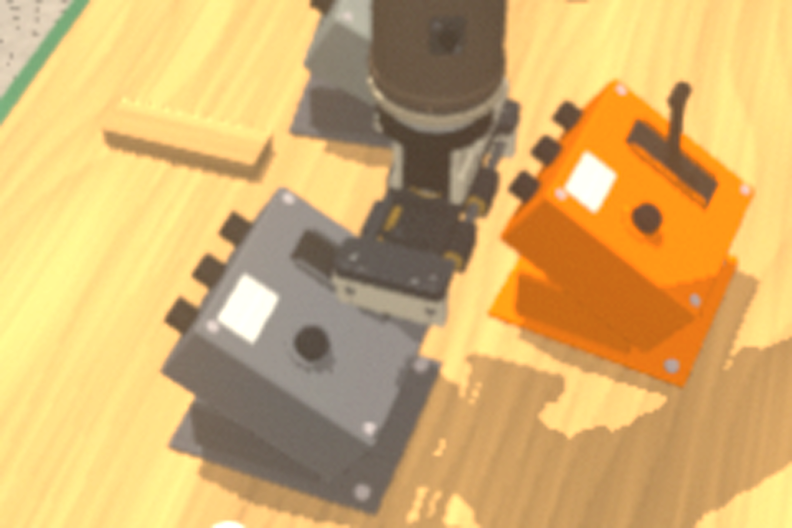

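Gripped: opening is 21.5 mm and the grip is 22 mm long. Next I work out the arc increments.

```bash
python3 -c "
from st import *
s,M,p=show()
th=np.linspace(1.2,0,11)
P=np.array([tip(t) for t in th]); print((np.diff(P,axis=0)@M).round(1)); print(P.round(1))"
```

```text
t 9.4 p [515.4 164.2 137.9] F [ 0.4 -0.9  0.5] w 0.233
tool x [-1.     0.03  -0.003] y [0.03  0.999 0.015] z [ 0.003  0.015 -1.   ] j [ 0.35  0.64 -1.1   1.83  0.65  1.07  0.54]
[[-3.9 -0.  -7.4]
 [-4.8 -0.1 -6.9]
 [-5.6 -0.1 -6.3]
 [-6.3 -0.1 -5.6]
 [-6.9 -0.2 -4.8]
 [-7.4 -0.2 -3.9]
 [-7.8 -0.2 -3. ]
 [-8.1 -0.2 -2.1]
 [-8.3 -0.3 -1.1]
 [-8.4 -0.3 -0.1]]
[[514.4 164.1 155.3]
 [518.3 163.9 162.7]
 [523.  163.6 169.7]
 [528.5 163.2 176. ]
 [534.8 162.9 181.6]
 [541.6 162.4 186.4]
 [549.  162.  190.3]
 [556.8 161.5 193.4]
 [565.  161.  195.5]
 [573.3 160.4 196.5]
 [581.6 159.9 196.6]]
```

```bash
cat > g.py <<'E'
from st import *
s,M,p=show()
q=Rf.T@(p*1000+[0,0,19]-c*1000); r=np.hypot(q[0],q[2]); print("grip face",q.round(1),"r",r.round(1),"th",round(.55-np.arctan2(q[0],q[2]),3))
E
python3 -m inch '[[[1,-4,0,-7.5,0],[1,-5,0,-7,0],[1,-5.5,0,-6.5,0]]]' 40; python3 g.py
```

```text
clock: 9.7
position: [0.5284, 0.1632, 0.1583]
ee_rot: [-0.045, -3.139, -0.022]
force: [1.2, 1.3, -8.3]
width: 0.236
t 9.7 p [528.4 163.2 158.3] F [ 1.2  1.3 -8.3] w 0.236
tool x [-1.     0.028  0.002] y [0.028 0.999 0.014] z [-0.002  0.014 -1.   ] j [ 0.35  0.64 -1.11  1.78  0.62  1.12  0.58]
grip face [-19.5 -36.1  68.3] r 71.1 th 0.828
```

Tracking well: angle 0.83, radius 71 mm, about 8 N. I'll continue.

```bash
python3 -m inch '[[[1,-6.5,0,-5,0],[1,-7,0,-4.5,0],[1,-7.5,0,-3.5,0]]]' 40; python3 g.py
```

```text
clock: 10.0
position: [0.5469, 0.1623, 0.1724]
ee_rot: [-0.042, -3.132, -0.019]
force: [-6.7, -0.7, -1.3]
width: 0.234
t 10.0 p [546.9 162.3 172.4] F [-6.7 -0.7 -1.3] w 0.234
tool x [-1.     0.027  0.009] y [0.027 1.    0.012] z [-0.009  0.012 -1.   ] j [ 0.35  0.66 -1.11  1.71  0.62  1.18  0.61]
grip face [  3.5 -35.8  71.7] r 71.8 th 0.501
```

```bash
python3 -m inch '[[[1,-8,0,-2,0],[1,-8,0,-1,0],[1,-8,0,0,0]]]' 40; python3 g.py
```

```text
clock: 10.3
position: [0.5666, 0.1615, 0.1786]
ee_rot: [-0.037, -3.122, -0.011]
force: [-12.2, -3.4, 12.2]
width: 0.231
t 10.3 p [566.6 161.5 178.6] F [-12.2  -3.4  12.2] w 0.231
tool x [-1.     0.024  0.019] y [0.024 1.    0.007] z [-0.019  0.007 -1.   ] j [ 0.33  0.68 -1.1   1.65  0.62  1.22  0.64]
grip face [ 23.8 -35.4  67.8] r 71.8 th 0.213
```

```bash
python3 -m inch '[[[1,-6,0,-1.5,0],[1,-6,0,-0.5,0]]]' 40; python3 g.py
```

```text
clock: 10.5
position: [0.5757, 0.1606, 0.1804]
ee_rot: [-0.035, -3.115, -0.007]
force: [-8.2, 0.6, -0.8]
width: 0.231
t 10.5 p [575.7 160.6 180.4] F [-8.2  0.6 -0.8] w 0.231
tool x [-0.999  0.022  0.027] y [0.022 1.    0.004] z [-0.027  0.005 -1.   ] j [ 0.32  0.69 -1.09  1.62  0.62  1.25  0.66]
grip face [ 32.7 -35.7  65. ] r 72.7 th 0.084
```

```bash
python3 -m inch '[[[1,-4,0,0,0],[1,-4,0,0.3,0]]]' 40; python3 g.py
```

```text
clock: 10.7
position: [0.5815, 0.1603, 0.1808]
ee_rot: [-0.032, -3.109, -0.004]
force: [-8.1, -1.9, 2.0]
width: 0.229
t 10.7 p [581.5 160.3 180.8] F [-8.1 -1.9  2. ] w 0.229
tool x [-0.999  0.021  0.033] y [0.021 1.    0.002] z [-0.032  0.003 -0.999] j [ 0.31  0.7  -1.09  1.6   0.62  1.26  0.66]
grip face [ 38.  -35.6  62.5] r 73.1 th 0.004
```

```bash
python3 -m inch '[[[1,-3,0,0.3,0],[1,-3,0,0.3,0]]]' 40; python3 g.py
```

```text
clock: 10.9
position: [0.5859, 0.16, 0.1808]
ee_rot: [-0.03, -3.104, -0.001]
force: [-6.5, -0.4, -0.8]
width: 0.23
t 10.9 p [585.9 160.  180.8] F [-6.5 -0.4 -0.8] w 0.23
tool x [-0.999  0.02   0.037] y [0.02 1.   0.  ] z [-0.037  0.001 -0.999] j [ 0.31  0.71 -1.08  1.58  0.62  1.27  0.67]
grip face [ 41.9 -35.6  60.4] r 73.5 th -0.056
```

Past the nominal stop with no rise in force. I'll look for slip.

```bash
python3 look.py h side wrist; python3 -c "
import pickle,cv2
s,d=pickle.load(open('pics/side_h.pkl','rb'))
c=cv2.resize(d['frame'][180:250,200:280],None,fx=8,fy=8,interpolation=cv2.INTER_CUBIC)
cv2.imwrite('pics/sh.png',cv2.convertScaleAbs(c,alpha=1.8,beta=20))"
```

```text
(no output)
```

View pics/sh.png

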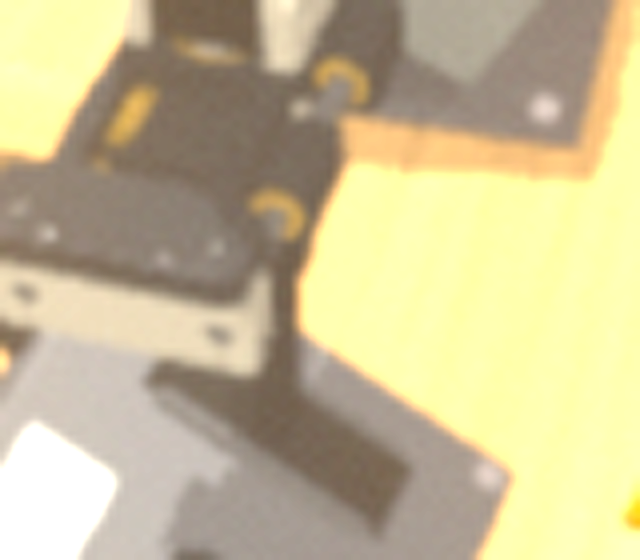

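View pics/wrist_h.png

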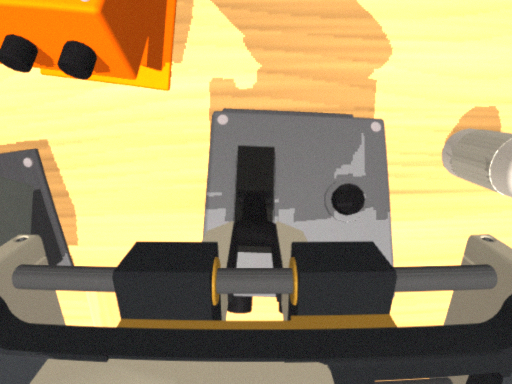

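```bash
python3 -c "
from st import *; import pickle
s,d=pickle.load(open('pics/side_h.pkl','rb'));C=camworld(d)
for th in (-.1,0,.1,.2,.3):
    a=.55-th; print(th,[((proj(d,C,face(r*np.sin(a),-36,r*np.cos(a))/1e3)[0]-[200,180])*8).round(0) for r in (25,40,55,70)])
"; python3 g.py
```

```text
-0.1 [array([261., 362.]), array([253., 326.]), array([244., 289.]), array([236., 252.])]
0 [array([268., 363.]), array([265., 328.]), array([262., 293.]), array([258., 256.])]
0.1 [array([276., 366.]), array([278., 332.]), array([279., 298.]), array([281., 263.])]
0.2 [array([284., 368.]), array([290., 336.]), array([297., 304.]), array([303., 270.])]
0.3 [array([292., 372.]), array([303., 342.]), array([314., 311.]), array([326., 280.])]
t 11.0 p [586.4 160.  180.8] F [-5.6 -0.3 -1.1] w 0.227
tool x [-0.999  0.02   0.037] y [0.02  1.    0.001] z [-0.037  0.001 -0.999] j [ 0.31  0.71 -1.08  1.58  0.62  1.27  0.67]
grip face [ 42.3 -35.6  60.2] r 73.6 th -0.062
```

Shank pixels suggest the lever is near 0.1, with some slip in the pads. I'll raise the grip force and keep pushing until the stop shows as a rise in force.

```bash
python3 -m inch '[[[1,-3,0,0.5,0],[1,-4,0,0.5,0]]]' 60; python3 g.py
```

```text
clock: 11.2
position: [0.5911, 0.1598, 0.1805]
ee_rot: [-0.029, -3.1, 0.001]
force: [-8.1, -1.2, 0.2]
width: 0.222
t 11.2 p [591.1 159.8 180.5] F [-8.1 -1.2  0.2] w 0.222
tool x [-0.999  0.019  0.042] y [ 0.019  1.    -0.001] z [-0.042 -0.    -0.999] j [ 0.3   0.72 -1.08  1.57  0.62  1.29  0.68]
grip face [ 46.3 -35.5  57.6] r 73.9 th -0.126
```

```bash
python3 look.py i side wrist; python3 -c "
import pickle,cv2
s,d=pickle.load(open('pics/side_i.pkl','rb'))
c=cv2.resize(d['frame'][180:250,200:280],None,fx=8,fy=8,interpolation=cv2.INTER_CUBIC)
cv2.imwrite('pics/si.png',cv2.convertScaleAbs(c,alpha=1.8,beta=20))
s,d=pickle.load(open('pics/wrist_i.pkl','rb'))
c=cv2.resize(d['frame'][130:330,180:340],None,fx=4,fy=3,interpolation=cv2.INTER_CUBIC)
cv2.imwrite('pics/wi.png',cv2.convertScaleAbs(c,alpha=2.2,beta=20))
"
```

```text
(no output)
```

View pics/si.png

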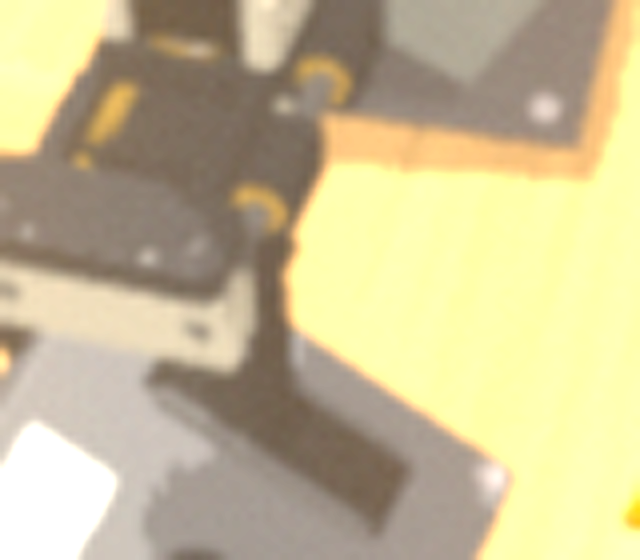

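View pics/wi.png

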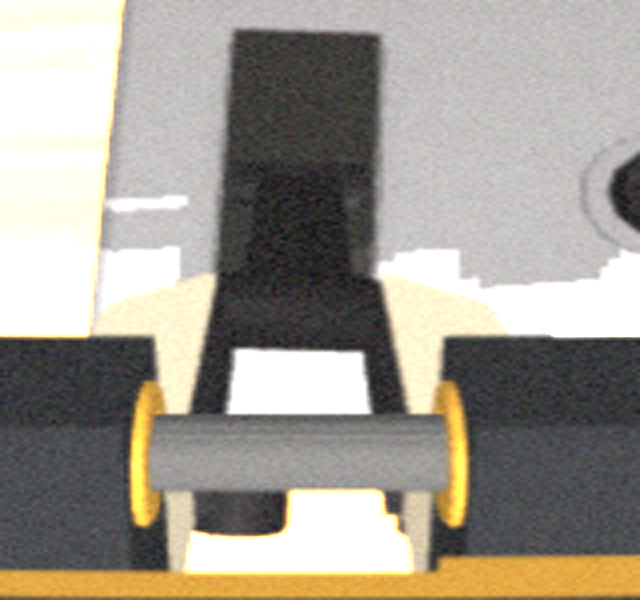

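```bash
python3 -c "
from st import *; import pickle
s,d=pickle.load(open('pics/wrist_i.pkl','rb'));C=camwrist(d,s)
for th in (-.1,0,.1,.2,.3):
    a=.55-th; print(th,[((proj(d,C,face(r*np.sin(a),-36,r*np.cos(a))/1e3)[0]-[180,130])*[4,3]).round(0) for r in (0,20,45,63,70,77)])
M=R.from_rotvec(s['ee_rot']).as_matrix()
for z in (0,-19,-38): print([((proj(d,C,s['position']+M@np.array([x,10,z])/1e3)[0]-[180,130])*[4,3]).round(0) for x in (-9.5,0,9.5)])
s,d=pickle.load(open('pics/side_i.pkl','rb'));C=camworld(d)
for th in (-.1,0,.1,.2,.3):
    a=.55-th; print(th,[((proj(d,C,face(r*np.sin(a),y,r*np.cos(a))/1e3)[0]-[200,180])*8).round(0) for r in (25,40,55) for y in (-44,-28)])
"; python3 g.py
```

```text
-0.1 [array([296., 186.]), array([295., 223.]), array([294., 278.]), array([293., 327.]), array([292., 349.]), array([292., 373.])]
0 [array([296., 186.]), array([296., 215.]), array([295., 259.]), array([295., 299.]), array([294., 316.]), array([294., 336.])]
0.1 [array([296., 186.]), array([296., 207.]), array([296., 239.]), array([297., 268.]), array([297., 281.]), array([297., 295.])]
0.2 [array([296., 186.]), array([297., 199.]), array([298., 218.]), array([299., 236.]), array([299., 243.]), array([299., 252.])]
0.3 [array([296., 186.]), array([297., 190.]), array([299., 196.]), array([301., 202.]), array([301., 205.]), array([302., 207.])]
[array([359., 368.]), array([360., 327.]), array([361., 284.])]
[array([365., 421.]), array([367., 377.]), array([368., 331.])]
[array([374., 488.]), array([376., 440.]), array([378., 389.])]
-0.1 [array([271., 343.]), array([251., 381.]), array([263., 307.]), array([242., 345.]), array([254., 270.]), array([234., 308.])]
0 [array([279., 345.]), array([258., 382.]), array([275., 310.]), array([255., 347.]), array([272., 274.]), array([251., 312.])]
0.1 [array([286., 347.]), array([266., 384.]), array([288., 313.]), array([268., 351.]), array([289., 279.]), array([269., 317.])]
0.2 [array([294., 350.]), array([274., 387.]), array([300., 318.]), array([280., 355.]), array([307., 285.]), array([287., 323.])]
0.3 [array([302., 353.]), array([282., 391.]), array([313., 323.]), array([293., 361.]), array([324., 292.]), array([304., 330.])]
t 11.3 p [591.4 159.8 180.5] F [-8.2 -1.   1.1] w 0.22
tool x [-0.999  0.019  0.042] y [ 0.019  1.    -0.001] z [-0.042  0.    -0.999] j [ 0.3   0.72 -1.08  1.57  0.62  1.29  0.68]
grip face [ 46.5 -35.5  57.5] r 73.9 th -0.131
```

```bash
python3 -m inch '[[[1,-4,0,0.8,0]]]' 60; python3 g.py; python3 -m inch '[[[1,-4,0,0.8,0]]]' 60; python3 g.py; python3 look.py j side wrist;  python3 -c "
import pickle,cv2
s,d=pickle.load(open('pics/side_j.pkl','rb'))
c=cv2.resize(d['frame'][180:250,200:280],None,fx=8,fy=8,interpolation=cv2.INTER_CUBIC)
cv2.imwrite('pics/sj.png',cv2.convertScaleAbs(c,alpha=1.8,beta=20))
s,d=pickle.load(open('pics/wrist_j.pkl','rb'))
c=cv2.resize(d['frame'][130:330,180:340],None,fx=4,fy=3,interpolation=cv2.INTER_CUBIC)
cv2.imwrite('pics/wj.png',cv2.convertScaleAbs(c,alpha=2.2,beta=20))
"
```

```text
clock: 11.4
position: [0.5921, 0.1599, 0.1802]
ee_rot: [-0.026, -3.093, 0.003]
force: [-24.3, -3.2, 14.5]
width: 0.22
t 11.4 p [592.1 159.9 180.2] F [-24.3  -3.2  14.5] w 0.22
tool x [-0.999  0.017  0.048] y [ 0.017  1.    -0.002] z [-0.048 -0.002 -0.999] j [ 0.3   0.72 -1.08  1.56  0.62  1.29  0.68]
grip face [ 47.  -35.3  56.9] r 73.8 th -0.14
clock: 11.5
position: [0.592, 0.1601, 0.1801]
ee_rot: [-0.023, -3.086, 0.007]
force: [-22.6, -4.7, 14.3]
width: 0.22
t 11.5 p [592.  160.1 180.1] F [-22.6  -4.7  14.3] w 0.22
tool x [-0.998  0.015  0.056] y [ 0.014  1.    -0.005] z [-0.056 -0.004 -0.998] j [ 0.29  0.73 -1.08  1.55  0.62  1.3   0.69]
grip face [ 46.8 -35.2  56.9] r 73.7 th -0.138
```

View pics/sj.png

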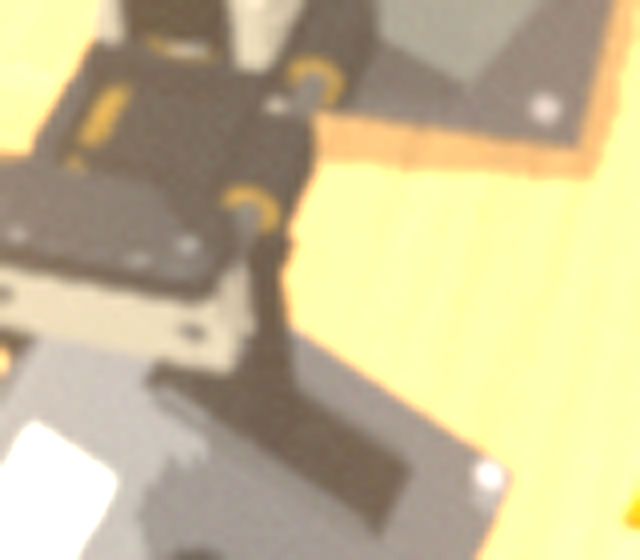

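View pics/wj.png

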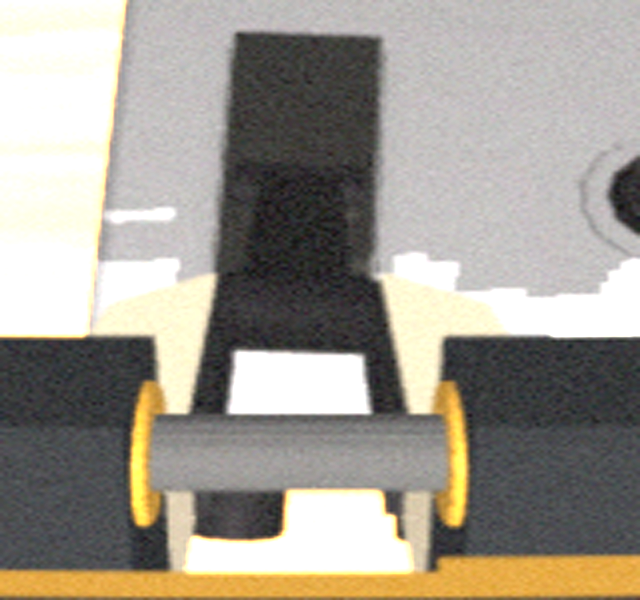

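The force jumped to 24 N and motion stopped, so the lever is at its stop. I'll open, then rise straight up.

```bash
python3 -m inch '[[[0.5,0,0,0,0],[0.5,0,0,0,0],[0.5,0,0,0,0],[0.5,0,0,0,0]]]' 60; python3 g.py; python3 look.py k wrist side
```

```text
clock: 12.0
position: [0.5941, 0.1601, 0.1831]
ee_rot: [-0.023, -3.089, 0.006]
force: [0.5, 0.1, -0.2]
width: 0.487
t 12.0 p [594.1 160.1 183.1] F [ 0.5  0.1 -0.2] w 0.487
tool x [-0.998  0.015  0.053] y [ 0.015  1.    -0.004] z [-0.053 -0.003 -0.999] j [ 0.29  0.73 -1.08  1.54  0.62  1.31  0.69]
grip face [ 50.1 -35.1  58.6] r 77.0 th -0.158
```

View pics/wrist_k.png

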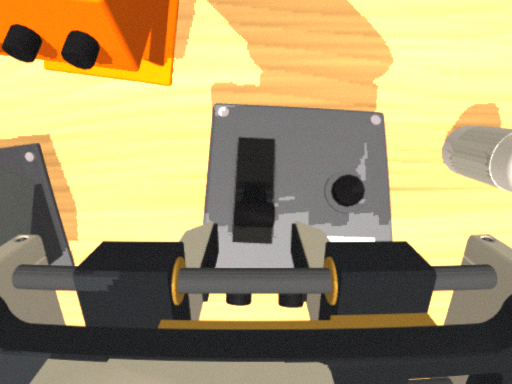

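View pics/side_k.png

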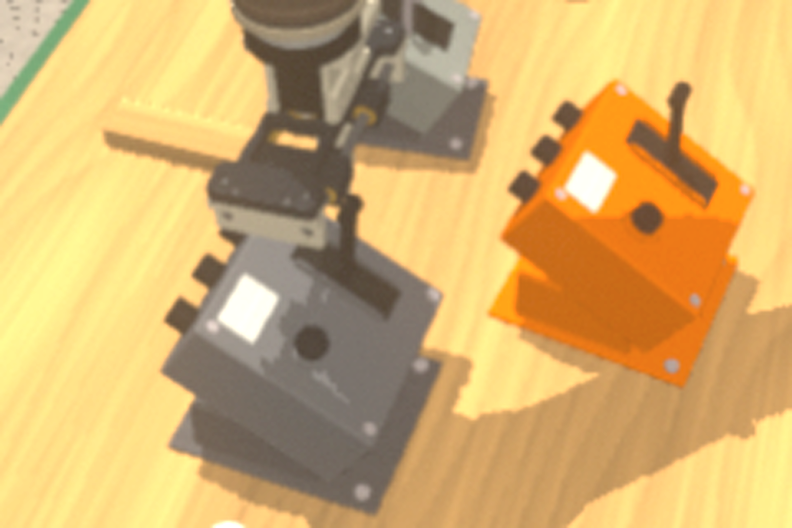

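The lever is holding by itself, with the grip at side crop (348,203), the same as before the test. I'll retreat straight up and verify.

```bash
python3 -m inch '[[[0.5,0,0,-10,0],[0.5,0,0,-25,0],[0.5,0,0,-40,0],[0.5,0,0,-40,0],[0.5,0,0,-20,0],[0.5,30,0,0,0],[0.5,40,0,0,0],[0.5,40,0,0,0],[0.5,40,0,0,0],[0.5,30,0,0,0],[0.5,0,0,0,0]]]'; python3 g.py; python3 look.py l side wrist top; python3 - <<'E'
import pickle,cv2,numpy as np
a=pickle.load(open("pics/side0.pkl","rb"))["frame"];b=pickle.load(open("pics/side_l.pkl","rb"))[1]["frame"]
c=np.hstack([x[150:300,150:280] for x in(a,b)]);cv2.imwrite("pics/cmp.png",cv2.convertScaleAbs(cv2.resize(c,None,fx=3,fy=3,interpolation=cv2.INTER_CUBIC),alpha=1.5,beta=10))
E
```

```text
clock: 13.2
position: [0.416, 0.1664, 0.3386]
ee_rot: [-0.022, -3.092, 0.0]
force: [0.7, -0.5, -0.4]
width: 0.499
t 13.2 p [416.  166.4 338.6] F [ 0.7 -0.5 -0.4] w 0.499
tool x [-0.999  0.014  0.05 ] y [ 0.014  1.    -0.001] z [-0.05   0.    -0.999] j [ 0.51  0.29 -1.23  1.7   0.25  1.39  0.8 ]
grip face [-31.7 -39.9 280.4] r 282.2 th 0.662
```

View pics/cmp.png

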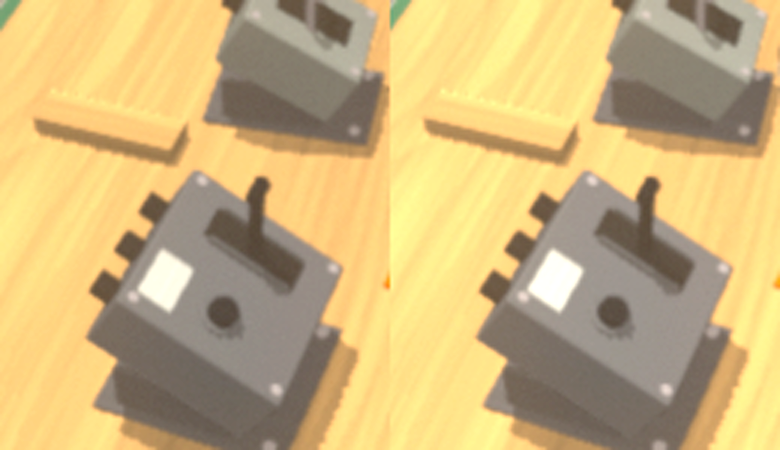

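View pics/top_l.png

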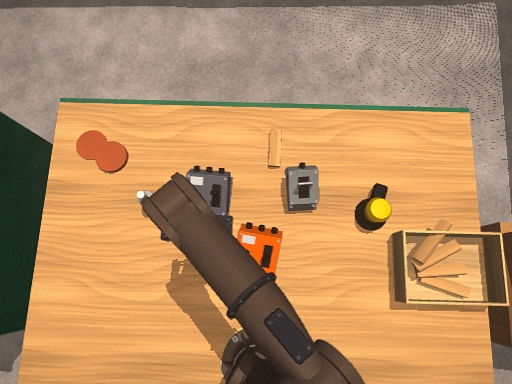

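```bash
python3 -c "
from cell import workorder
print(workorder.sign_off())"
```

```text
the job is handed in; nothing more can be done
None
```

The safety test on the dark-grey breaker is done and handed in at about 13.4 s of the 40 s. The handover reports no verdict.

- **Button:** I pressed it along its axis with shut fingertips until it bottomed out. The force peaked at about 19 N against the 35 N limit. I backed off and the picture showed the lever dropped.
- **Lever:** I gripped the cross grip and swung it up along its arc. It met the upper stop at about 24 N sideways (28 N in total). I then opened the jaws and withdrew upwards.
- **After letting go:** More than 1 s later the lever stood up by itself, in the same place as before the test to within a pixel or two. The isolator bow, orange look-alike, offcut, glue and sander looked unmoved.

Three checks were not clean:

- **Finger contact:** While coming down over the lever the tool drifted about 12 mm sideways, and one finger touched the grip end at about 5 N. I re-centred before gripping.
- **Slip:** The grip slipped in the jaws near the top, so the arm's position read 0.14 rad past the stop. I judged the stop by the rise in force and by the wrist picture instead. The side view had read up to 0.1 rad lower than that picture just before the last push.
- **Tool tilt:** The tool ended tilted by about 0.05 rad, which did not affect the work.

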